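Sweep the stir bars into the counting tray's trough and shut its cover

ROBOT

A 7-joint arm with a two-finger parallel gripper is mounted at the origin on a cart in front of the work surface, level with it; the furniture and walls round the work are solid. World frame = base frame: x ahead of the robot, y to its left, z up, the work surface at z = 0. Lengths are in m, angles in rad, forces in N, time in s.
With the tool pointing down it reaches from about 0.35 to 0.9 m from the base axis. Payload 7.2 kg.
Tool frame: the origin (TCP) lies on the centre line of the jaws, within the pads' length; the fingertips stand 25 mm ahead of it and the grasp point (between the pads) lies 6 mm ahead of it; z points along the fingers, y is the line along which they close (so a half turn about z gives the same grasp; the last joint's range is limited). The gripper opens to 88 mm and grips with 3 to 60 N. Pads are 20 mm wide; open, the fingers measure 115 mm over their backs; the gripper's body (75 mm by 178 mm) begins 61 mm behind the grasp point.
Start: joints at [1.254, 0.411, -0.013, 1.596, 0.006, 1.134, -0.082], TCP at [0.154, -0.606, 0.248] pointing down, gripper open.
Joint ranges: [-2.95, 2.95], [-0.29, 1.99], [-1.47, 1.44], [0.14, 2.54], [-1.03, 4.17], [0.13, 1.85], [-2.86, 2.86]. Speed limits (rad/s): [2.39, 2.39, 3.01, 3.01, 3.14, 3.14, 3.14].

INTERFACE

Orientations are given as a unit quaternion [x, y, z, w].
In Python, from workcell import bot, capture, masks_of gives the robot as it stands.
- The arm moves only by the shell command python3 -m creep 'ROWS' [OPENING] [FORCE]. ROWS is JSON, a list of rows, each an object of numbers: "dx", "dy", "dz": the shift along the tool's x, y, z in cm; "wx", "wy", "wz": the turn, a rotation vector about the tool's x, y, z in rad. In form: [{"dx": .., "dy": .., "dz": .., "wx": .., "wy": .., "wz": ..}, ...]. A call has exactly 8 rows; each row is the pose to reach, as a shift and turn from the pose commanded when the call began, along the tool's axes at that moment; what a row does not reach only later rows make up. A row lasts 1/8 s, in which the tool goes at most 62.5 mm and 10.7 degrees, less where a joint would pass 70% of its speed; a pose out of reach is approached as far as the arm can. A call with a gripper value outside its range is refused whole. OPENING is the closure, from -1 (fully open) to 1 (shut), so that 0 is half open, set as the call begins (- or left out, the last holds). The fingers move at their own pace and stop on an object; FORCE is the grip in N (left out, the last holds). Time passes only in rows, so rows that repeat a pose let the fingers close, or fill a call up. It gives the time, the measured TCP pose, the force, the opening and the grip force at its end, in the units of the state.
- bot.sense(): the state, without advancing time (a new reading comes with each control period).
- capture(name): name is "scene" or "top" or "wrist"; returns a dict with "img" (384x512x3 uint8, blue, green, red), "depth" (384x512 float32, m along the optical axis (not along the pixel's ray), 0 where there is no reading), "mtx" (3x3 intrinsics, pixels), "camera_from_world" (4x4, takes a point from world to camera coordinates). Camera axes: x right, y up, looking along -z (the intrinsics and any distortion apply to the point x, -y, -z); pixel columns grow to the right and rows downward; lengths in m; the calibration is good to about 2 mm. The wrist camera is an equidistant fisheye: a pixel r from the principal point sees the ray r / f radians off the axis. A picture is of the moment at which its call begins.
- bot.sign_off(): hands the job in; it is judged then, once.
Trained networks look in a picture, given as the dict that the camera call returned (one of the last four; its "shot" number tells which), for a name from the list of things; names that differ only in an ending like _2 or _b are one class to them, and where a whole thing is asked for, a point or a joint stands for the part that bears it (a point fixed in the world has none). Each returns a list of dicts, best first, with "confidence" (0 to 1); they miss things now and then, are a little off and sometimes report something else, mostly with a low value. They report only what shows in the picture. A call takes as long as a camera call. They do not tell look-alikes from the thing itself.
- masks_of(query, picture): "region" (384x512 bool, what is visible of it) and "bbox" ([centre column, centre row, width, height] in pixels, round what is visible of it).
The state is a dict: "t": time; "joint_pos": joint angles; "qd": joint speeds; "joint_torque": joint torques, N m; "ee_pos": TCP position; "eef_rot": TCP orientation; "contact_force": force on the tool from outside, world axes, zero at the start; "ft_torque": the same for the moment, N m; "opening": opening from 0.0 (shut) to 1.0 (fully open); "finger_force": force on a finger pad.
Only numpy, scipy, OpenCV 4.12 (cv2) and the standard library are available. Lean on these libraries where they do the work, as an engineer would, in place of code of your own. Each camera call takes 0.05 s, during which the arm holds its last target. There are 200 camera calls.

TASK

With the fingertips, sweep all five white stir bars off the deck of the teal counting tray into the trough along its side, without picking any of them up and leaving the red rubber stopper standing on the deck where it is. Then push the trough's hinged grey cover over and press it fully shut over them. Leave the things on the bench round the tray where they stand.

Things in the scene. Friction and masses are not known exactly. Their poses are not given: they have to be found in the camera images.
- tray: teal counting tray, 216 (x) x 237 (y) x 40 mm, fixed to the bench by its rubber feet. Origin: centre of its underside, at bench height; z up. Flat deck, 32 mm above the bench, over x -102..102, y -114..55 mm; rim 8 mm higher along both x ends (trough included) and the -y side. The +y side is open to the trough (see trough_lip)
- trough_lip (a point): middle of the deck's open edge at tray y = 55 mm, at deck height; axes as the tray's. From it a 55 degree chute drops to the trough: floor 6 mm above the bench, tray y 73..113, x -102..102 mm; its outer wall (inner face at tray y = 113) is as high as the deck
- cover (a joint): stiff hinge (0.035 N m) of the pale grey trough cover, a plate 200 x 66 x 3 mm; hinge line along tray x at tray y = 119, z = 33 mm, on the outer wall. 0: shut, level, free edge on the deck's lip; grows as that edge rises; 1.57: upright; starts at 1.75 to 2.05, leaning outward; stop at 2.2. Stays where it is left, no latch
- cover_edge (a point): middle of the cover's free edge, on top of the low bead along it (64 mm from the hinge line; 38 mm above the bench when shut); z points out of the cover's outer face
- bar_1_center (a point): centre of a white PTFE stir bar, a rounded rod 30 mm long (along this point's y) and 8 mm thick, about 12 g, lying on the deck; it slides and does not roll
- bar_2_center (a point): centre of a white PTFE stir bar, a rounded rod 30 mm long (along this point's y) and 8 mm thick, about 12 g, lying on the deck; it slides and does not roll
- bar_3_center (a point): centre of a white PTFE stir bar, a rounded rod 30 mm long (along this point's y) and 8 mm thick, about 12 g, lying on the deck; it slides and does not roll
- bar_4_center (a point): centre of a white PTFE stir bar, a rounded rod 30 mm long (along this point's y) and 8 mm thick, about 12 g, lying on the deck; it slides and does not roll
- bar_5_center (a point): centre of a white PTFE stir bar, a rounded rod 30 mm long (along this point's y) and 8 mm thick, about 12 g, lying on the deck; it slides and does not roll
- red_stopper: red-brown tapered rubber stopper standing on the deck, 33 mm across, 28 mm high, about 22 g; origin at the centre of its underside; to be left standing there
- beaker: small clear beaker, 44 mm across, 57 mm high, on the bench to the +y side of the tray, near the robot; origin at the centre of its underside; leave alone (a twin stands farther back, by the markers)
- dropper: dropper bottle with black bulb, 33 mm across, 98 mm high, on the bench to the -y side of the tray; origin at the centre of its underside; leave alone
- yellow_fitting: yellow tube fitting standing on its head, 12 mm across, 26 mm high, on the bench to the -y side of the tray; origin at the centre of its underside; leave alone
- needles: flat green needle case, 34 x 78 x 11 mm, on the bench to the -y side of the tray, near the robot; origin at the centre of its underside; leave alone
Things that resemble listed ones, but are neither listed nor needed, are in the scene too. There is more than one size of the red_stopper; the one meant has the size given above.

How it is judged:
On the way, in this order (a step that is already met when the one before it is completed fails the run):
1. all five stir bars lie in the trough, the cover still open (y of bar_1_center in the frame of tray between 0.057 and 0.115 m and x of bar_1_center in the frame of tray between -0.104 and 0.104 m and z of bar_1_center in the frame of tray between 0.004 and 0.029 m and y of bar_2_center in the frame of tray between 0.057 and 0.115 m and x of bar_2_center in the frame of tray between -0.104 and 0.104 m and z of bar_2_center in the frame of tray between 0.004 and 0.029 m and y of bar_3_center in the frame of tray between 0.057 and 0.115 m and x of bar_3_center in the frame of tray between -0.104 and 0.104 m and z of bar_3_center in the frame of tray between 0.004 and 0.029 m and y of bar_4_center in the frame of tray between 0.057 and 0.115 m and x of bar_4_center in the frame of tray between -0.104 and 0.104 m and z of bar_4_center in the frame of tray between 0.004 and 0.029 m and y of bar_5_center in the frame of tray between 0.057 and 0.115 m and x of bar_5_center in the frame of tray between -0.104 and 0.104 m and z of bar_5_center in the frame of tray between 0.004 and 0.029 m and value of joint cover above 0.5 rad), for 0.2 s.
2. the cover is shut over them (value of joint cover below 0.06 rad), for 0.2 s.
At the end, for the whole second after the job is handed in: All five stir bars lie in the trough, below deck level; the cover is shut to within 0.06 rad (its free edge within 4 mm of the lip); the red stopper stands upright on the deck within 20 mm of where it began; the four bench things are within 20 mm of where they began (y of bar_1_center in the frame of tray between 0.057 and 0.115 m and x of bar_1_center in the frame of tray between -0.104 and 0.104 m and z of bar_1_center in the frame of tray between 0.004 and 0.029 m and y of bar_2_center in the frame of tray between 0.057 and 0.115 m and x of bar_2_center in the frame of tray between -0.104 and 0.104 m and z of bar_2_center in the frame of tray between 0.004 and 0.029 m and y of bar_3_center in the frame of tray between 0.057 and 0.115 m and x of bar_3_center in the frame of tray between -0.104 and 0.104 m and z of bar_3_center in the frame of tray between 0.004 and 0.029 m and y of bar_4_center in the frame of tray between 0.057 and 0.115 m and x of bar_4_center in the frame of tray between -0.104 and 0.104 m and z of bar_4_center in the frame of tray between 0.004 and 0.029 m and y of bar_5_center in the frame of tray between 0.057 and 0.115 m and x of bar_5_center in the frame of tray between -0.104 and 0.104 m and z of bar_5_center in the frame of tray between 0.004 and 0.029 m and value of joint cover below 0.06 rad and distance of each of red_stopper, beaker, dropper, yellow_fitting, needles from where it was at the start of the episode below 0.02 m and angle between red_stopper's own z axis and vertical below 0.2 rad); the robot touches nothing.
It fails at once if a stir bar is picked up (its centre more than 20 mm above where it lies on the deck) (height (world z) of any of bar_1_center, bar_2_center, bar_3_center, bar_4_center, bar_5_center above 0.056 m).
It fails at once if a stir bar falls off the tray onto the bench ((height (world z) of bar_1_center below 0.02 m and (y of bar_1_center in the frame of tray above 0.119 m or y of bar_1_center in the frame of tray below -0.119 m or x of bar_1_center in the frame of tray above 0.107 m or x of bar_1_center in the frame of tray below -0.107 m)) or (height (world z) of bar_2_center below 0.02 m and (y of bar_2_center in the frame of tray above 0.119 m or y of bar_2_center in the frame of tray below -0.119 m or x of bar_2_center in the frame of tray above 0.107 m or x of bar_2_center in the frame of tray below -0.107 m)) or (height (world z) of bar_3_center below 0.02 m and (y of bar_3_center in the frame of tray above 0.119 m or y of bar_3_center in the frame of tray below -0.119 m or x of bar_3_center in the frame of tray above 0.107 m or x of bar_3_center in the frame of tray below -0.107 m)) or (height (world z) of bar_4_center below 0.02 m and (y of bar_4_center in the frame of tray above 0.119 m or y of bar_4_center in the frame of tray below -0.119 m or x of bar_4_center in the frame of tray above 0.107 m or x of bar_4_center in the frame of tray below -0.107 m)) or (height (world z) of bar_5_center below 0.02 m and (y of bar_5_center in the frame of tray above 0.119 m or y of bar_5_center in the frame of tray below -0.119 m or x of bar_5_center in the frame of tray above 0.107 m or x of bar_5_center in the frame of tray below -0.107 m))).
It fails at once if the red stopper is shifted more than 20 mm or knocked over (distance of red_stopper from where it was at the start of the episode above 0.02 m or angle between red_stopper's own z axis and vertical above 0.5 rad).
It fails at once if a thing on the bench is shifted more than 20 mm or knocked over (distance of any of beaker, dropper, yellow_fitting, needles from where it was at the start of the episode above 0.02 m or angle between any of beaker, dropper, yellow_fitting, needles's own z axis and vertical above 0.5 rad).
It also fails if it takes over 67 s, if anything falls off the work surface, if the arm or the gripper's body presses on something with over 40 N, if the wrist force passes 120 N, or if a joint passes its speed limit or range.

## Working session

There is one attempt and no reset: what is moved stays moved. The work goes in short steps, Python scripts to look and compute and a shell command to move; the robot and the scene stay as the last step left them, time stands still between calls to the robot, and variables do not carry over. Pictures are saved under pics/ and viewed, at most 10 in all, crops included, and the job is handed in when it is done.

```bash
mkdir -p pics; ls
cat > h.py <<'E'
import numpy as np,cv2
from workcell import bot,capture,masks_of
def world(p,mask=None):
    """world xyz image from pinhole depth"""
    d=p["depth"];K=p["mtx"];v,u=np.mgrid[:d.shape[0],:d.shape[1]]
    c=np.stack([(u-K[0,2])/K[0,0]*d,-(v-K[1,2])/K[1,1]*d,-d],-1)
    T=np.linalg.inv(p["camera_from_world"]);return c@T[:3,:3].T+T[:3,3]
E
python3 - <<'E'
from h import *
print(bot.sense())
for n in("top","scene"):
    p=capture(n);cv2.imwrite(f"pics/{n}0.png",cv2.resize(p["img"],(800,600)))
    print(n,p["mtx"].tolist(),np.round(p["camera_from_world"],3).tolist(),p.keys())
    W=world(p)
    for q in("tray","bar_1_center","red_stopper","cover","beaker","dropper","yellow_fitting","needles"):
        for m in masks_of(q,p):
            w=W[m["region"]&(p["depth"]>0)]
            if len(w): print(q,round(m["confidence"],2),np.round(m["bbox"]).astype(int),np.round(np.median(w,0),3),np.round(w.min(0),3),np.round(w.max(0),3))
E
```

```text
pics
{'t': 0.0, 'joint_pos': array([ 1.25382445,  0.41190476, -0.01270441,  1.59702949,  0.00559594,
        1.13432526, -0.08218817]), 'qd': array([ 0.00049499, -0.00107839, -0.00037695, -0.0017563 ,  0.00014342,
        0.00096418, -0.000931  ]), 'joint_torque': array([ 2.04152002e-04, -5.87943614e+01,  6.41705878e-01, -2.91073984e+01,
       -5.39038936e-02,  1.82802742e-02,  1.38515929e-04]), 'ee_pos': array([ 0.15372592, -0.60531431,  0.24681203]), 'eef_rot': array([ 9.92271990e-01,  1.24079138e-01, -1.58134929e-04, -8.00174487e-04]), 'contact_force': array([ 0.09280377, -0.6284305 ,  0.11946945]), 'ft_torque': array([-0.0174331, -0.0270514,  0.0241176]), 'finger_force': 0.0, 'opening': 0.9971234321854663}
top [[406.8302158421247, 0.0, 257.6672255839634], [0.0, 406.8302158421247, 193.7150746572186], [0.0, 0.0, 1.0]] [[-0.02, -1.0, -0.022, -0.241], [0.993, -0.022, 0.116, -0.545], [-0.117, -0.02, 0.993, -0.883], [0.0, 0.0, 0.0, 1.0]] dict_keys(['img', 'depth', 'mtx', 'camera_from_world', 'shot'])
tray 0.67 [255 209 123 100] [ 0.504 -0.239  0.032] [ 0.395 -0.38  -0.005] [ 0.625 -0.
[... 1606 characters left out ...]
039]
red_stopper 0.6 [292 211  12  24] [ 0.574 -0.304  0.057] [ 0.562 -0.316  0.031] [ 0.611 -0.25   0.063]
red_stopper 0.53 [295 172  15  19] [ 0.689 -0.152  0.032] [ 0.674 -0.167 -0.001] [ 0.746 -0.075  0.039]
cover 0.85 [224 176  80  47] [ 0.498 -0.128  0.068] [ 0.404 -0.14  -0.002] [0.625 0.029 0.1  ]
cover 0.74 [267 297  37  36] [ 0.424 -0.453  0.011] [ 0.402 -0.492 -0.   ] [ 0.449 -0.41   0.015]
beaker 0.87 [179 177  20  26] [ 0.427 -0.028  0.042] [ 0.404 -0.125 -0.002] [0.456 0.095 0.099]
dropper 0.66 [328 249  23  40] [ 0.577 -0.442  0.043] [ 0.566 -0.453 -0.   ] [ 0.648 -0.355  0.1  ]
needles 0.56 [266 298  40  36] [ 0.425 -0.453  0.011] [ 0.403 -0.492 -0.001] [ 0.455 -0.411  0.015]
```

Run:
```python
from h import *
a=cv2.imread("pics/top0.png")
p=capture("top");im=p["img"]
c=im[140:270,185:325];cv2.imwrite("pics/topcrop.png",cv2.resize(c,None,fx=4.6,fy=4.6,interpolation=cv2.INTER_CUBIC))
W=world(p)
# white bars: bright, low saturation, above deck
hsv=cv2.cvtColor(im,cv2.COLOR_BGR2HSV)
z=W[...,2]
m=(hsv[...,1]<70)&(hsv[...,2]>150)&(z>.034)&(z<.046)&(W[...,0]>.39)&(W[...,0]<.62)&(W[...,1]>-.385)&(W[...,1]<-.17)
n,l,s,ce=cv2.connectedComponentsWithStats(m.astype(np.uint8))
for i in range(1,n):
    if s[i,4]<12: continue
    w=W[l==i];r=cv2.minAreaRect((w[:,:2]*1000).astype(np.float32));print(ce[i].round(),s[i,4],w.mean(0).round(4),np.round(r[0]),np.round(r[1]),r[2])
# tray colour mask for pose
print(hsv[215,250],hsv[215,262])
b=(hsv[...,0]>75)&(hsv[...,0]<105)&(hsv[...,1]>80)&(z>.029)&(z<.05)
w=W[b];w=w[(w[:,0]>.35)&(w[:,0]<.65)]
print(cv2.minAreaRect((w[:,:2]*1000).astype(np.float32)),len(w))
```

```text
[279. 196.] 47 [ 0.5333 -0.3004  0.0393] [ 534. -300.] [ 8. 30.] 47.54920959472656
[245. 196.] 47 [ 0.5338 -0.2253  0.0395] [ 534. -225.] [28.  8.] 48.61033248901367
[283. 218.] 48 [ 0.4832 -0.3081  0.0396] [ 483. -308.] [29.  8.] 25.549713134765625
[281. 240.] 47 [ 0.4363 -0.3021  0.0398] [ 436. -302.] [29.  8.] 62.71039962768555
[250. 243.] 48 [ 0.4308 -0.2333  0.0398] [ 431. -233.] [28.  8.] 51.992210388183594
[ 92 133 140] [ 92 134 141]
((505.5545654296875, -256.210205078125), (216.5482940673828, 236.7163848876953), 1.7487798929214478) 7449
```

View pics/topcrop.png

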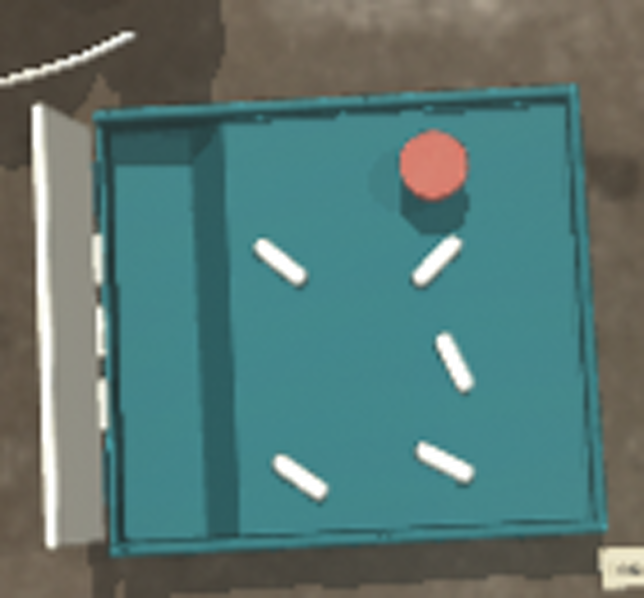

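View pics/scene0.png

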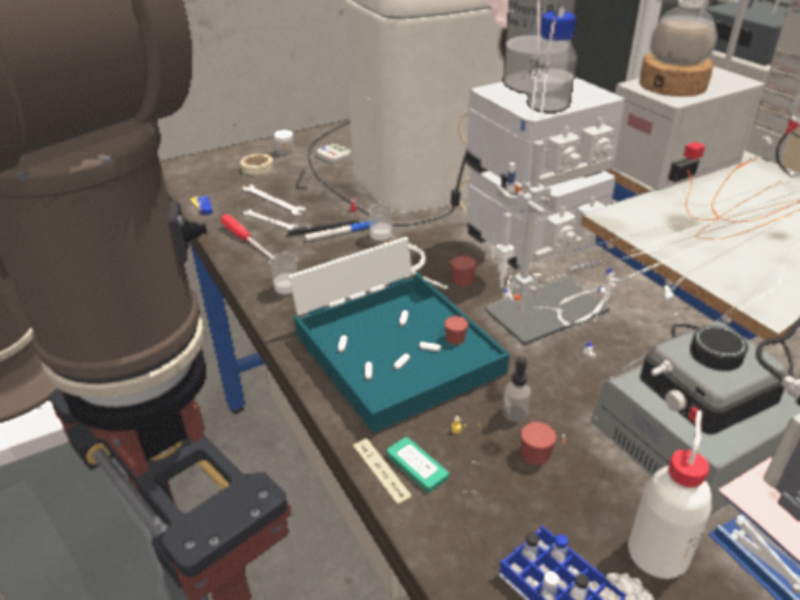

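The top crop shows the tray with the trough and open cover on the left. The five bars are at crop pixels (280,262), (437,260), (455,362), (445,462) and (300,477).

There are three red stoppers in the frame: full-frame (369,181) and (212,130) are on the bench, and (280,174) stands on the deck at crop (433,165). The one on the deck is the one meant. It measures about 33 mm across with its top at z 0.060.

I'll move above the tray and turn the tool to the tray's axes.

```bash
cat >> h.py <<'E'
from scipy.spatial.transform import Rotation as R
C=np.array([.5056,-.2562]);yaw=np.deg2rad(1.75)
Rt=R.from_euler("z",yaw).as_matrix()
def to_tray(w): return (np.asarray(w)-[*C,0])@Rt
def go(x,y,z):
    """tray-frame TCP target (mm, z world) -> dx dy dz cm + turn for tool x=tray y, y=tray x, z down"""
    s=bot.sense();A=R.from_quat(s["eef_rot"])
    t=np.array([*C,0])+Rt@(np.array([x,y,z])/1000)
    G=R.from_matrix(Rt@np.array([[0,1,0],[1,0,0],[0,0,-1.]]))
    print("now tray mm",(to_tray(s["ee_pos"])*1000).round(1),"F",s["contact_force"].round(1),"t",s["t"])
    print("d cm",(A.inv().apply(t-s["ee_pos"])*100).round(2),"w",(A.inv()*G).as_rotvec().round(3))
E
python3 -c "
from h import *
go(29,-6,160)"
python3 -m creep '[{"dx":3,"dy":-1.5,"wz":-0.09},{"dx":6,"dy":-3,"wz":-0.18},{"dx":9,"dy":-4.5,"wz":-0.27},{"dx":12,"dy":-6,"wz":-0.36},{"dx":15,"dy":-7.5,"wz":-0.45},{"dx":18,"dy":-9,"wz":-0.54},{"dx":21,"dy":-11,"wz":-0.63},{"dx":23,"dy":-12,"wz":-0.7}]' 0.86
python3 -c "
from h import *
go(29,-6,160)"
```

```text
now tray mm [-362.2 -338.6  247.7] F [0.1 0.4 0.1] t 0.95
d cm [ 45.4  -24.     8.76] w [ 0.     0.    -1.352]
now tray mm [-362.2 -338.6  247.7] F [0.1 0.4 0.1] t 0.95
d cm [ 45.4  -24.     8.76] w [ 0.     0.    -1.352]schema error: expected keys dx, dy, dz, wx, wy, wz
```

```bash
python3 -m creep '[{"dx":3,"dy":-1.5,"dz":0,"wx":0,"wy":0,"wz":-0.09},{"dx":6,"dy":-3,"dz":0,"wx":0,"wy":0,"wz":-0.18},{"dx":9,"dy":-4.5,"dz":0,"wx":0,"wy":0,"wz":-0.27},{"dx":12,"dy":-6,"dz":0,"wx":0,"wy":0,"wz":-0.36},{"dx":15,"dy":-7.5,"dz":0,"wx":0,"wy":0,"wz":-0.45},{"dx":18,"dy":-9,"dz":0,"wx":0,"wy":0,"wz":-0.54},{"dx":21,"dy":-11,"dz":0,"wx":0,"wy":0,"wz":-0.63},{"dx":23,"dy":-12,"dz":0,"wx":0,"wy":0,"wz":-0.7}]' 0.86
python3 -c "
from h import *
go(29,-6,160)"
```

```text
t: 1.95
ee_pos: [0.3492, -0.4305, 0.2477]
eef_rot: [0.888, 0.46, 0.0, -0.0]
contact_force: [0.3, -0.2, 0.0]
opening: 0.127
finger_force: 0.0
now tray mm [-161.7 -169.5  247.7] F [ 0.3 -0.2  0. ] t 1.95
d cm [24.53  5.39  8.78] w [ 0.    -0.    -0.646]
```

```bash
python3 -m creep '[{"dx":4,"dy":0.9,"dz":1,"wx":0,"wy":0,"wz":-0.11},{"dx":8,"dy":1.8,"dz":2,"wx":0,"wy":0,"wz":-0.22},{"dx":12,"dy":2.7,"dz":3,"wx":0,"wy":0,"wz":-0.33},{"dx":16,"dy":3.6,"dz":5,"wx":0,"wy":0,"wz":-0.44},{"dx":20,"dy":4.5,"dz":7,"wx":0,"wy":0,"wz":-0.55},{"dx":24.53,"dy":5.39,"dz":8.78,"wx":0,"wy":0,"wz":-0.646},{"dx":24.53,"dy":5.39,"dz":8.78,"wx":0,"wy":0,"wz":-0.646},{"dx":24.53,"dy":5.39,"dz":8.78,"wx":0,"wy":0,"wz":-0.646}]'
python3 - <<'E'
from h import *
go(29,-6,60.5)
E
```

```text
t: 2.95
ee_pos: [0.5337, -0.2653, 0.1597]
eef_rot: [0.699, 0.715, -0.0, -0.0]
contact_force: [1.2, -0.5, 0.0]
opening: 0.074
finger_force: 0.0
now tray mm [ 27.8 -10.  159.7] F [ 1.2 -0.5  0. ] t 2.95
d cm [0.4  0.13 9.92] w [-0.001  0.    -0.007]
```

```bash
python3 -m creep '[{"dx":0,"dy":0,"dz":2,"wx":0,"wy":0,"wz":0},{"dx":0,"dy":0,"dz":4,"wx":0,"wy":0,"wz":0},{"dx":0,"dy":0,"dz":6,"wx":0,"wy":0,"wz":0},{"dx":0,"dy":0,"dz":8,"wx":0,"wy":0,"wz":0},{"dx":0,"dy":0,"dz":9,"wx":0,"wy":0,"wz":0},{"dx":0,"dy":0,"dz":9.6,"wx":0,"wy":0,"wz":0},{"dx":0,"dy":0,"dz":9.9,"wx":0,"wy":0,"wz":0},{"dx":0,"dy":0,"dz":9.9,"wx":0,"wy":0,"wz":0}]'
python3 - <<'E'
from h import *
go(29,-6,60.5)
p=capture("scene");cv2.imwrite("pics/s1.png",cv2.resize(p["img"][140:300,150:360],None,fx=3.6,fy=3.6,interpolation=cv2.INTER_CUBIC))
E
```

```text
t: 3.95
ee_pos: [0.5342, -0.2649, 0.0611]
eef_rot: [0.699, 0.716, 0.0, 0.0]
contact_force: [-0.5, -0.5, -0.2]
opening: 0.065
finger_force: 0.0
now tray mm [28.3 -9.5 61.1] F [-0.5 -0.5 -0.2] t 3.95
d cm [0.35 0.06 0.06] w [ 0.     0.    -0.006]
```

View pics/s1.png

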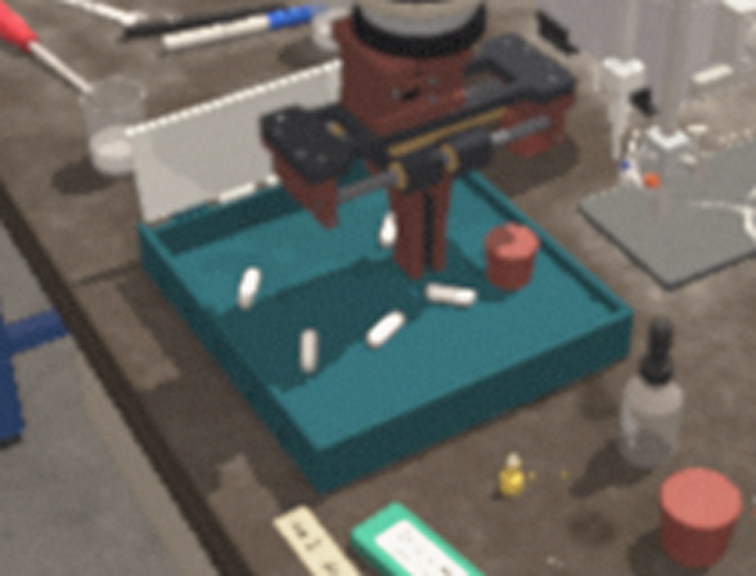

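Fingertips are about 4 mm above the deck, behind bar 2 at crop (388,230), and everything is standing. Sweeping it now, then moving back behind bar 1.

```bash
python3 -m creep '[{"dx":0.9,"dy":0,"dz":0.15,"wx":0,"wy":0,"wz":0},{"dx":1.8,"dy":0,"dz":0.15,"wx":0,"wy":0,"wz":0},{"dx":2.7,"dy":0,"dz":0.15,"wx":0,"wy":0,"wz":0},{"dx":3.6,"dy":0,"dz":0.15,"wx":0,"wy":0,"wz":0},{"dx":4.5,"dy":0,"dz":0.15,"wx":0,"wy":0,"wz":0},{"dx":5.4,"dy":0,"dz":0.15,"wx":0,"wy":0,"wz":0},{"dx":6.3,"dy":0,"dz":0.15,"wx":0,"wy":0,"wz":0},{"dx":6.6,"dy":0,"dz":0.15,"wx":0,"wy":0,"wz":0}]'
python3 -m creep '[{"dx":0,"dy":0,"dz":-1.5,"wx":0,"wy":0,"wz":0},{"dx":0,"dy":0,"dz":-3,"wx":0,"wy":0,"wz":0},{"dx":-3,"dy":-0.4,"dz":-4,"wx":0,"wy":0,"wz":0},{"dx":-6,"dy":-0.4,"dz":-4,"wx":0,"wy":0,"wz":0},{"dx":-9,"dy":-0.4,"dz":-4,"wx":0,"wy":0,"wz":0},{"dx":-12,"dy":-0.4,"dz":-4,"wx":0,"wy":0,"wz":0},{"dx":-13.6,"dy":-0.4,"dz":-4,"wx":0,"wy":0,"wz":0},{"dx":-13.6,"dy":-0.4,"dz":-4,"wx":0,"wy":0,"wz":0}]'
python3 - <<'E'
from h import *
go(24,-80,60)
p=capture("scene");cv2.imwrite("pics/s2.png",cv2.resize(p["img"][140:300,150:360],None,fx=3.6,fy=3.6,interpolation=cv2.INTER_CUBIC))
E
```

```text
t: 5.0
ee_pos: [0.5324, -0.198, 0.0593]
eef_rot: [0.698, 0.716, 0.0, -0.0]
contact_force: [-0.7, 0.6, 0.3]
opening: 0.067
finger_force: 0.0
t: 6.0
ee_pos: [0.5314, -0.3361, 0.0998]
eef_rot: [0.699, 0.715, 0.0, 0.0]
contact_force: [0.1, 0.2, -0.4]
opening: 0.064
finger_force: 0.0
now tray mm [ 23.4 -80.6  99.8] F [ 0.1  0.2 -0.4] t 6.0
d cm [0.06 0.06 3.98] w [ 0.     0.    -0.009]
```

View pics/s2.png

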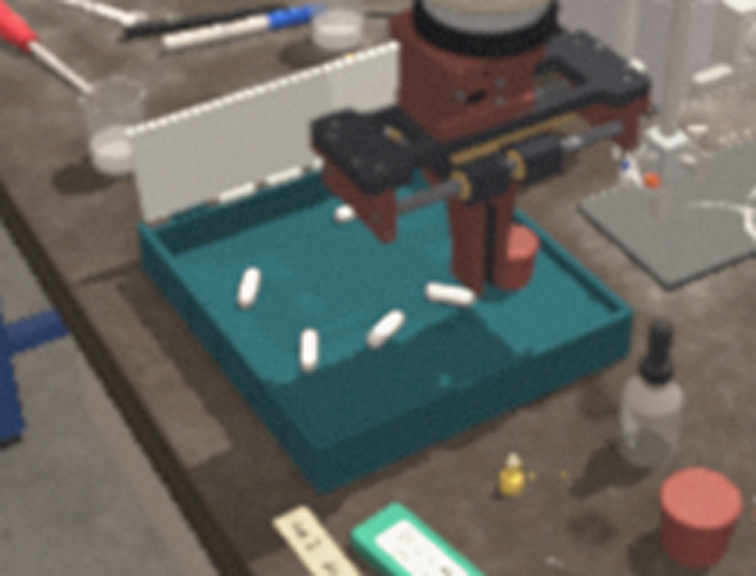

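Bar 2 is at crop (344,213), in or near the trough, and I'll verify it by depth later. Bar 1 is next: descend, sweep, then lift and go behind bar 5 (tray x -74, y 25).

```bash
python3 -m creep '[{"dx":0,"dy":0,"dz":1,"wx":0,"wy":0,"wz":0},{"dx":0,"dy":0,"dz":2,"wx":0,"wy":0,"wz":0},{"dx":0,"dy":0,"dz":3,"wx":0,"wy":0,"wz":0},{"dx":0,"dy":0,"dz":3.7,"wx":0,"wy":0,"wz":0},{"dx":0,"dy":0,"dz":4.0,"wx":0,"wy":0,"wz":0},{"dx":0,"dy":0,"dz":4.0,"wx":0,"wy":0,"wz":0},{"dx":1,"dy":0,"dz":4.0,"wx":0,"wy":0,"wz":0},{"dx":2,"dy":0,"dz":4.0,"wx":0,"wy":0,"wz":0}]'
python3 -m creep '[{"dx":1,"dy":0,"dz":0,"wx":0,"wy":0,"wz":0},{"dx":2,"dy":0,"dz":0,"wx":0,"wy":0,"wz":0},{"dx":3,"dy":0,"dz":0,"wx":0,"wy":0,"wz":0},{"dx":4,"dy":0,"dz":0,"wx":0,"wy":0,"wz":0},{"dx":5,"dy":0,"dz":0,"wx":0,"wy":0,"wz":0},{"dx":6,"dy":0,"dz":0,"wx":0,"wy":0,"wz":0},{"dx":7,"dy":0,"dz":0,"wx":0,"wy":0,"wz":0},{"dx":8,"dy":0,"dz":0,"wx":0,"wy":0,"wz":0}]'
python3 -m creep '[{"dx":1,"dy":0,"dz":0,"wx":0,"wy":0,"wz":0},{"dx":2,"dy":0,"dz":0,"wx":0,"wy":0,"wz":0},{"dx":3,"dy":0,"dz":0,"wx":0,"wy":0,"wz":0},{"dx":3.8,"dy":0,"dz":0,"wx":0,"wy":0,"wz":0},{"dx":3.8,"dy":0,"dz":0,"wx":0,"wy":0,"wz":0},{"dx":3.8,"dy":0,"dz":-2,"wx":0,"wy":0,"wz":0},{"dx":3.8,"dy":0,"dz":-4,"wx":0,"wy":0,"wz":0},{"dx":3.8,"dy":0,"dz":-4,"wx":0,"wy":0,"wz":0}]'
python3 - <<'E'
from h import *
go(-74,-13,60)
E
```

```text
t: 7.05
ee_pos: [0.5314, -0.3141, 0.0597]
eef_rot: [0.699, 0.716, 0.0, 0.0]
contact_force: [0.6, -0.2, -0.3]
opening: 0.07
finger_force: 0.0
t: 8.05
ee_pos: [0.5292, -0.2343, 0.0593]
eef_rot: [0.699, 0.716, -0.0, 0.0]
contact_force: [0.4, 0.7, -0.3]
opening: 0.066
finger_force: 0.1
t: 9.05
ee_pos: [0.5293, -0.1978, 0.1006]
eef_rot: [0.699, 0.715, 0.0, 0.001]
contact_force: [-0.3, -0.5, 0.3]
opening: 0.069
finger_force: 0.0
now tray mm [ 25.5  57.7 100.6] F [-0.3 -0.5  0.3] t 9.05
d cm [-7.14 -9.9   4.04] w [ 0.003  0.001 -0.007]
```

```bash
python3 -m creep '[{"dx":-1.8,"dy":-2.5,"dz":0,"wx":0,"wy":0,"wz":0},{"dx":-3.6,"dy":-5,"dz":0,"wx":0,"wy":0,"wz":0},{"dx":-5.4,"dy":-7.5,"dz":0,"wx":0,"wy":0,"wz":0},{"dx":-7.1,"dy":-9.9,"dz":0,"wx":0,"wy":0,"wz":0},{"dx":-7.1,"dy":-9.9,"dz":1,"wx":0,"wy":0,"wz":0},{"dx":-7.1,"dy":-9.9,"dz":2.5,"wx":0,"wy":0,"wz":0},{"dx":-7.1,"dy":-9.9,"dz":4,"wx":0,"wy":0,"wz":0},{"dx":-7.1,"dy":-9.9,"dz":4,"wx":0,"wy":0,"wz":0}]'
python3 -m creep '[{"dx":1,"dy":0,"dz":0,"wx":0,"wy":0,"wz":0},{"dx":2,"dy":0,"dz":0,"wx":0,"wy":0,"wz":0},{"dx":3,"dy":0,"dz":0,"wx":0,"wy":0,"wz":0},{"dx":4,"dy":0,"dz":0,"wx":0,"wy":0,"wz":0},{"dx":5,"dy":0,"dz":0,"wx":0,"wy":0,"wz":0},{"dx":6,"dy":0,"dz":0,"wx":0,"wy":0,"wz":0},{"dx":7,"dy":0,"dz":0,"wx":0,"wy":0,"wz":0},{"dx":7.1,"dy":0,"dz":0,"wx":0,"wy":0,"wz":0}]'
python3 -m creep '[{"dx":0,"dy":0,"dz":-2,"wx":0,"wy":0,"wz":0},{"dx":0,"dy":0,"dz":-4,"wx":0,"wy":0,"wz":0},{"dx":-3,"dy":0.3,"dz":-4,"wx":0,"wy":0,"wz":0},{"dx":-6,"dy":0.3,"dz":-4,"wx":0,"wy":0,"wz":0},{"dx":-9,"dy":0.3,"dz":-4,"wx":0,"wy":0,"wz":0},{"dx":-12,"dy":0.3,"dz":-4,"wx":0,"wy":0,"wz":0},{"dx":-13.8,"dy":0.3,"dz":-4,"wx":0,"wy":0,"wz":0},{"dx":-13.8,"dy":0.3,"dz":-4,"wx":0,"wy":0,"wz":0}]'
python3 - <<'E'
from h import *
go(-71,-81,60)
p=capture("scene");cv2.imwrite("pics/s3.png",cv2.resize(p["img"][140:300,150:360],None,fx=3.6,fy=3.6,interpolation=cv2.INTER_CUBIC))
E
```

```text
t: 10.05
ee_pos: [0.4316, -0.2692, 0.0579]
eef_rot: [0.698, 0.716, 0.0, -0.001]
contact_force: [-0.2, -0.3, 0.2]
opening: 0.069
finger_force: 0.0
t: 11.05
ee_pos: [0.4295, -0.1985, 0.0594]
eef_rot: [0.698, 0.716, 0.0, -0.0]
contact_force: [-0.1, -0.6, -0.2]
opening: 0.072
finger_force: 0.0
t: 12.05
ee_pos: [0.4353, -0.3382, 0.0991]
eef_rot: [0.699, 0.715, -0.0, -0.0]
contact_force: [-0.5, -0.2, 0.6]
opening: 0.071
finger_force: 0.0
now tray mm [-72.7 -79.8  99.1] F [-0.5 -0.2  0.6] t 12.05
d cm [-0.12  0.17  3.91] w [-0.    -0.    -0.009]
```

View pics/s3.png

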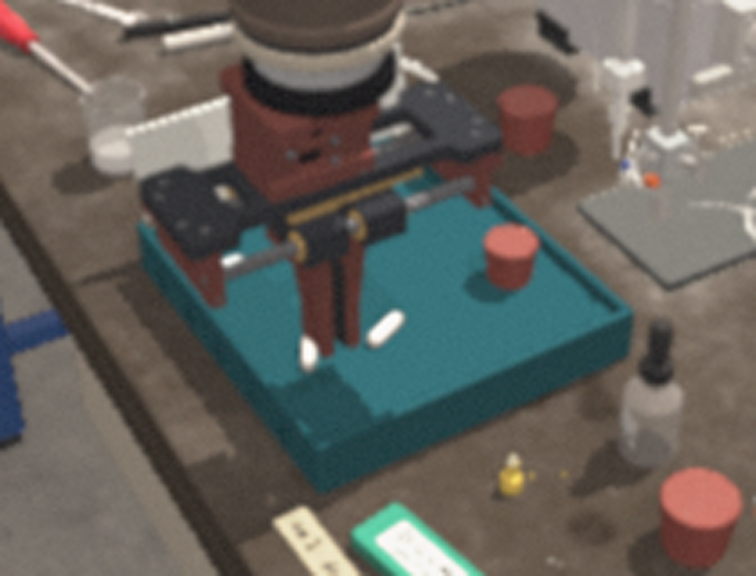

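Only bars 4 and 3, at crop (308,352) and (385,328), are left on the deck, and the stopper hasn't moved. Sweeping bar 4.

```bash
python3 -m creep '[{"dx":0,"dy":0.1,"dz":1,"wx":0,"wy":0,"wz":0},{"dx":0,"dy":0.1,"dz":2,"wx":0,"wy":0,"wz":0},{"dx":0,"dy":0.1,"dz":3,"wx":0,"wy":0,"wz":0},{"dx":0,"dy":0.1,"dz":3.7,"wx":0,"wy":0,"wz":0},{"dx":0,"dy":0.1,"dz":3.9,"wx":0,"wy":0,"wz":0},{"dx":0,"dy":0.1,"dz":3.9,"wx":0,"wy":0,"wz":0},{"dx":1,"dy":0.1,"dz":3.9,"wx":0,"wy":0,"wz":0},{"dx":2,"dy":0.1,"dz":3.9,"wx":0,"wy":0,"wz":0}]'
python3 -m creep '[{"dx":1,"dy":0,"dz":0,"wx":0,"wy":0,"wz":0},{"dx":2,"dy":0,"dz":0,"wx":0,"wy":0,"wz":0},{"dx":3,"dy":0,"dz":0,"wx":0,"wy":0,"wz":0},{"dx":4,"dy":0,"dz":0,"wx":0,"wy":0,"wz":0},{"dx":5,"dy":0,"dz":0,"wx":0,"wy":0,"wz":0},{"dx":6,"dy":0,"dz":0,"wx":0,"wy":0,"wz":0},{"dx":7,"dy":0,"dz":0,"wx":0,"wy":0,"wz":0},{"dx":8,"dy":0,"dz":0,"wx":0,"wy":0,"wz":0}]'
python3 -m creep '[{"dx":1,"dy":0,"dz":0,"wx":0,"wy":0,"wz":0},{"dx":2,"dy":0,"dz":0,"wx":0,"wy":0,"wz":0},{"dx":3,"dy":0,"dz":0,"wx":0,"wy":0,"wz":0},{"dx":3.8,"dy":0,"dz":0,"wx":0,"wy":0,"wz":0},{"dx":3.8,"dy":0,"dz":0,"wx":0,"wy":0,"wz":0},{"dx":3.8,"dy":0,"dz":-2,"wx":0,"wy":0,"wz":0},{"dx":3.8,"dy":0,"dz":-4,"wx":0,"wy":0,"wz":0},{"dx":3.8,"dy":0,"dz":-4,"wx":0,"wy":0,"wz":0}]'
python3 -m creep '[{"dx":-3,"dy":1,"dz":0,"wx":0,"wy":0,"wz":0},{"dx":-6,"dy":2,"dz":0,"wx":0,"wy":0,"wz":0},{"dx":-9,"dy":3,"dz":0,"wx":0,"wy":0,"wz":0},{"dx":-12,"dy":4,"dz":0,"wx":0,"wy":0,"wz":0},{"dx":-14.3,"dy":4.7,"dz":0,"wx":0,"wy":0,"wz":0},{"dx":-14.3,"dy":4.7,"dz":0,"wx":0,"wy":0,"wz":0},{"dx":-14.3,"dy":4.7,"dz":1,"wx":0,"wy":0,"wz":0},{"dx":-14.3,"dy":4.7,"dz":1,"wx":0,"wy":0,"wz":0}]'
python3 - <<'E'
from h import *
go(-24,-87,60)
E
```

```text
t: 13.1
ee_pos: [0.4363, -0.3164, 0.0606]
eef_rot: [0.699, 0.716, 0.0, 0.0]
contact_force: [0.8, 0.3, -0.3]
opening: 0.077
finger_force: 0.0
t: 14.1
ee_pos: [0.4343, -0.2366, 0.0604]
eef_rot: [0.699, 0.716, 0.0, 0.0]
contact_force: [-0.2, -0.9, 0.1]
opening: 0.067
finger_force: 0.1
t: 15.1
ee_pos: [0.4342, -0.2, 0.1014]
eef_rot: [0.699, 0.715, 0.0, 0.001]
contact_force: [-0.2, 0.3, -0.6]
opening: 0.071
finger_force: 0.0
t: 16.1
ee_pos: [0.483, -0.3395, 0.089]
eef_rot: [0.698, 0.716, -0.0, -0.001]
contact_force: [1.5, -0.2, -0.2]
opening: 0.071
finger_force: 0.0
now tray mm [-25.2 -82.6  89. ] F [ 1.5 -0.2 -0.2] t 16.1
d cm [-0.44  0.13  2.9 ] w [-0.002 -0.002 -0.005]
```

```bash
python3 -m creep '[{"dx":0,"dy":0,"dz":1,"wx":0,"wy":0,"wz":0},{"dx":0,"dy":0,"dz":2,"wx":0,"wy":0,"wz":0},{"dx":0,"dy":0,"dz":2.8,"wx":0,"wy":0,"wz":0},{"dx":0,"dy":0,"dz":2.9,"wx":0,"wy":0,"wz":0},{"dx":0,"dy":0,"dz":2.9,"wx":0,"wy":0,"wz":0},{"dx":1,"dy":0,"dz":2.9,"wx":0,"wy":0,"wz":0},{"dx":2,"dy":0,"dz":2.9,"wx":0,"wy":0,"wz":0},{"dx":3,"dy":0,"dz":2.9,"wx":0,"wy":0,"wz":0}]'
python3 -m creep '[{"dx":1,"dy":0,"dz":0,"wx":0,"wy":0,"wz":0},{"dx":2,"dy":0,"dz":0,"wx":0,"wy":0,"wz":0},{"dx":3,"dy":0,"dz":0,"wx":0,"wy":0,"wz":0},{"dx":4,"dy":0,"dz":0,"wx":0,"wy":0,"wz":0},{"dx":5,"dy":0,"dz":0,"wx":0,"wy":0,"wz":0},{"dx":6,"dy":0,"dz":0,"wx":0,"wy":0,"wz":0},{"dx":7,"dy":0,"dz":0,"wx":0,"wy":0,"wz":0},{"dx":8,"dy":0,"dz":0,"wx":0,"wy":0,"wz":0}]'
python3 -m creep '[{"dx":1,"dy":0,"dz":0,"wx":0,"wy":0,"wz":0},{"dx":2,"dy":0,"dz":0,"wx":0,"wy":0,"wz":0},{"dx":3,"dy":0,"dz":0,"wx":0,"wy":0,"wz":0},{"dx":3.3,"dy":0,"dz":0,"wx":0,"wy":0,"wz":0},{"dx":3.3,"dy":0,"dz":0,"wx":0,"wy":0,"wz":0},{"dx":3.3,"dy":0,"dz":-3,"wx":0,"wy":0,"wz":0},{"dx":3.3,"dy":0,"dz":-7,"wx":0,"wy":0,"wz":0},{"dx":3.3,"dy":0,"dz":-11,"wx":0,"wy":0,"wz":0}]'
python3 -m creep '[{"dx":-4,"dy":0,"dz":0,"wx":0,"wy":0,"wz":0},{"dx":-8,"dy":0,"dz":0,"wx":0,"wy":0,"wz":0},{"dx":-13,"dy":0,"dz":0,"wx":0,"wy":0,"wz":0},{"dx":-18,"dy":0,"dz":0,"wx":0,"wy":0,"wz":0},{"dx":-22,"dy":0,"dz":0,"wx":0,"wy":0,"wz":0},{"dx":-24,"dy":0,"dz":0,"wx":0,"wy":0,"wz":0},{"dx":-24,"dy":0,"dz":0,"wx":0,"wy":0,"wz":0},{"dx":-24,"dy":0,"dz":0,"wx":0,"wy":0,"wz":0}]'
python3 - <<'E'
from h import *
go(0,60,160)
p=capture("top");W=world(p);im=p["img"]
cv2.imwrite("pics/top2.png",cv2.resize(im[140:270,185:325],None,fx=4.6,fy=4.6,interpolation=cv2.INTER_CUBIC))
hsv=cv2.cvtColor(im,cv2.COLOR_BGR2HSV);T=to_tray(W)
m=(hsv[...,1]<80)&(hsv[...,2]>120)&(abs(T[...,0])<.105)&(T[...,1]>-.11)&(T[...,1]<.112)&(T[...,2]<.05)
n,l,s,ce=cv2.connectedComponentsWithStats(m.astype(np.uint8))
for i in range(1,n):
    if s[i,4]>8: print(s[i,4],(np.median(T[l==i],0)*1000).round(1))
m=(abs(T[...,0])<.09)&(T[...,1]>.115)&(T[...,1]<.17)&(T[...,2]>.07)
print("cover",(np.median(T[m],0)*1000).round(1),m.sum(),(T[m].max(0)*1000).round(1))
for q in masks_of("red_stopper",p): print(np.median(W[q["region"]],0).round(3))
E
```

```text
t: 17.1
ee_pos: [0.4832, -0.3101, 0.0616]
eef_rot: [0.698, 0.716, 0.0, 0.0]
contact_force: [-0.6, 0.0, -0.0]
opening: 0.069
finger_force: 0.1
t: 18.1
ee_pos: [0.4811, -0.2305, 0.0614]
eef_rot: [0.699, 0.716, -0.0, 0.0]
contact_force: [-0.5, 0.2, 0.9]
opening: 0.071
finger_force: 0.1
t: 19.1
ee_pos: [0.4801, -0.1986, 0.1724]
eef_rot: [0.699, 0.715, -0.0, -0.0]
contact_force: [0.4, -0.4, 1.1]
opening: 0.069
finger_force: 0.0
t: 20.1
ee_pos: [0.4867, -0.436, 0.1713]
eef_rot: [0.698, 0.716, 0.0, -0.0]
contact_force: [0.7, 0.3, 0.2]
opening: 0.069
finger_force: 0.0
now tray mm [ -24.3 -179.1  171.3] F [0.7 0.3 0.2] t 20.1
d cm [23.92  2.32  1.16] w [ 0.    -0.001 -0.005]
112 [31.8 85.  13.1]
56 [-21.3  85.2  12.3]
105 [-62.2  81.5  13.5]
cover [ -2.2 131.   91.2] 627 [ 89.3 138.2 101.8]
[ 0.576 -0.3    0.06 ]
[ 0.69  -0.146  0.036]
[ 0.57  -0.492  0.036]
```

View pics/top2.png

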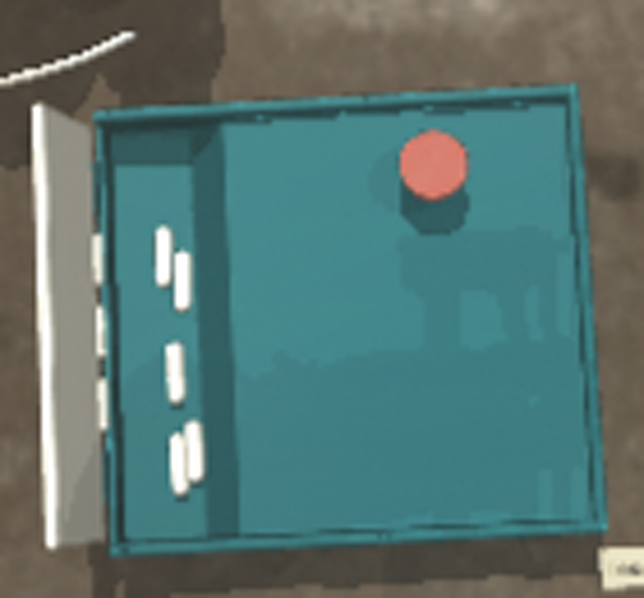

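All five bars lie in the trough, at crop (165,257), (182,280), (175,373), (180,463) and (194,450), with their tops near z 13 mm. The stopper hasn't moved, and the cover leans outward at about 1.86 rad. Next I'll go over the cover and down behind it.

```bash
python3 -m creep '[{"dx":4.5,"dy":0.4,"dz":0,"wx":0,"wy":0,"wz":0},{"dx":9,"dy":0.8,"dz":0,"wx":0,"wy":0,"wz":0},{"dx":14,"dy":1.2,"dz":0,"wx":0,"wy":0,"wz":0},{"dx":19,"dy":1.6,"dz":0,"wx":0,"wy":0,"wz":0},{"dx":24,"dy":2,"dz":0,"wx":0,"wy":0,"wz":0},{"dx":29,"dy":2.3,"dz":0,"wx":0,"wy":0,"wz":0},{"dx":33,"dy":2.3,"dz":0,"wx":0,"wy":0,"wz":0},{"dx":34.9,"dy":2.3,"dz":0,"wx":0,"wy":0,"wz":0}]'
python3 -m creep '[{"dx":0,"dy":0,"dz":0,"wx":0,"wy":0,"wz":0},{"dx":0,"dy":0,"dz":0,"wx":0,"wy":0,"wz":0},{"dx":0,"dy":0,"dz":1.5,"wx":0,"wy":0,"wz":0},{"dx":0,"dy":0,"dz":3,"wx":0,"wy":0,"wz":0},{"dx":0,"dy":0,"dz":5,"wx":0,"wy":0,"wz":0},{"dx":0,"dy":0,"dz":6.7,"wx":0,"wy":0,"wz":0},{"dx":0,"dy":0,"dz":6.7,"wx":0,"wy":0,"wz":0},{"dx":0,"dy":0,"dz":6.7,"wx":0,"wy":0,"wz":0}]'
python3 - <<'E'
from h import *
go(0,132,106)
go(0,81,61)
p=capture("scene");cv2.imwrite("pics/s4.png",cv2.resize(p["img"][120:280,150:360],None,fx=3.6,fy=3.6,interpolation=cv2.INTER_CUBIC))
E
```

```text
t: 21.2
ee_pos: [0.5004, -0.0848, 0.1719]
eef_rot: [0.697, 0.717, 0.0, 0.0]
contact_force: [-0.6, -0.6, -0.2]
opening: 0.068
finger_force: 0.0
t: 22.2
ee_pos: [0.5009, -0.0886, 0.1044]
eef_rot: [0.699, 0.716, 0.0, -0.0]
contact_force: [0.6, -0.1, -0.4]
opening: 0.071
finger_force: 0.0
now tray mm [  0.5 167.7 104.4] F [ 0.6 -0.1 -0.4] t 22.2
d cm [-3.57 -0.02 -0.16] w [ 0.    -0.    -0.007]
now tray mm [  0.5 167.7 104.4] F [ 0.6 -0.1 -0.4] t 22.2
d cm [-8.67  0.01  4.34] w [ 0.    -0.    -0.007]
```

View pics/s4.png

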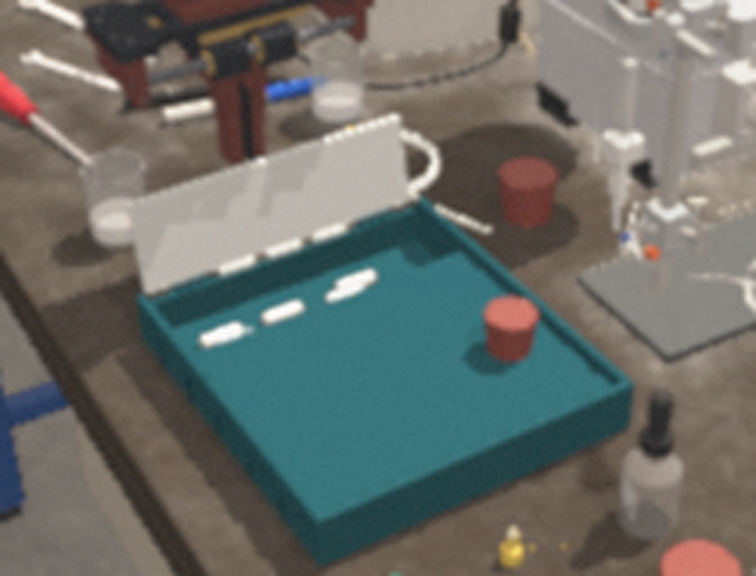

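The fingers are behind the cover (tips hidden at crop (240,155)) and clear of it. Pushing it over along its arc.

```bash
python3 -m creep '[{"dx":-1.5,"dy":0,"dz":0,"wx":0,"wy":0,"wz":0},{"dx":-2.5,"dy":0,"dz":-0.1,"wx":0,"wy":0,"wz":0},{"dx":-3.1,"dy":0,"dz":-0.15,"wx":0,"wy":0,"wz":0},{"dx":-3.6,"dy":0,"dz":-0.15,"wx":0,"wy":0,"wz":0},{"dx":-4.4,"dy":0,"dz":-0.1,"wx":0,"wy":0,"wz":0},{"dx":-5.3,"dy":0,"dz":0.1,"wx":0,"wy":0,"wz":0},{"dx":-6,"dy":0,"dz":0.35,"wx":0,"wy":0,"wz":0},{"dx":-6.6,"dy":0,"dz":0.7,"wx":0,"wy":0,"wz":0}]'
python3 - <<'E'
from h import *
go(0,81,61)
p=capture("scene");cv2.imwrite("pics/s5.png",cv2.resize(p["img"][120:280,150:360],None,fx=3.6,fy=3.6,interpolation=cv2.INTER_CUBIC))
E
```

```text
t: 23.25
ee_pos: [0.5022, -0.1552, 0.0971]
eef_rot: [0.699, 0.715, -0.0, -0.0]
contact_force: [0.7, 0.4, -0.1]
opening: 0.075
finger_force: 0.2
now tray mm [ -0.3 101.1  97.1] F [ 0.7  0.4 -0.1] t 23.25
d cm [-2.01  0.04  3.61] w [-0.     0.    -0.007]
```

View pics/s5.png

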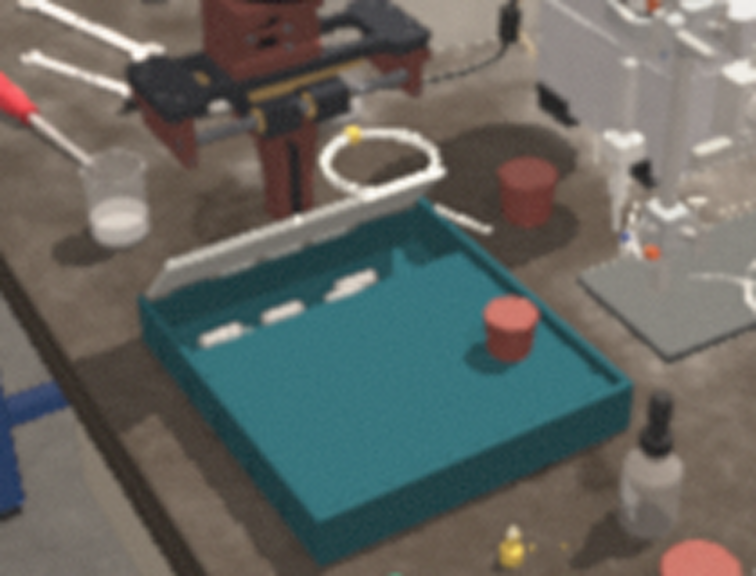

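The cover is being pushed over as planned: its edge runs from crop (165,270) to (440,180) and the fingers are behind it. Continuing down to shut.

```bash
python3 -m creep '[{"dx":-0.6,"dy":0,"dz":0.5,"wx":0,"wy":0,"wz":0},{"dx":-1.0,"dy":0,"dz":0.95,"wx":0,"wy":0,"wz":0},{"dx":-1.4,"dy":0,"dz":1.6,"wx":0,"wy":0,"wz":0},{"dx":-1.7,"dy":0,"dz":2.2,"wx":0,"wy":0,"wz":0},{"dx":-1.9,"dy":0,"dz":2.8,"wx":0,"wy":0,"wz":0},{"dx":-2.0,"dy":0,"dz":3.3,"wx":0,"wy":0,"wz":0},{"dx":-2.1,"dy":0,"dz":3.6,"wx":0,"wy":0,"wz":0},{"dx":-2.1,"dy":0,"dz":3.7,"wx":0,"wy":0,"wz":0}]'
python3 -c "
from h import *
go(0,81,61)"
```

```text
t: 24.3
ee_pos: [0.5027, -0.1757, 0.0603]
eef_rot: [0.699, 0.716, -0.0, -0.0]
contact_force: [-2.3, 0.5, 7.3]
opening: 0.068
finger_force: 3.8
now tray mm [-0.4 80.6 60.3] F [-2.3  0.5  7.3] t 24.3
d cm [ 0.04  0.04 -0.07] w [-0.     0.    -0.007]
```

The tips now press at about 7 N. I'll press slightly more, hold, lift clear and look.

```bash
python3 -m creep '[{"dx":0,"dy":0,"dz":0.1,"wx":0,"wy":0,"wz":0},{"dx":0,"dy":0,"dz":0.1,"wx":0,"wy":0,"wz":0},{"dx":0,"dy":0,"dz":0.15,"wx":0,"wy":0,"wz":0},{"dx":0,"dy":0,"dz":0.15,"wx":0,"wy":0,"wz":0},{"dx":0,"dy":0,"dz":0.15,"wx":0,"wy":0,"wz":0},{"dx":0,"dy":0,"dz":0.15,"wx":0,"wy":0,"wz":0},{"dx":0,"dy":0,"dz":0.15,"wx":0,"wy":0,"wz":0},{"dx":0,"dy":0,"dz":0.15,"wx":0,"wy":0,"wz":0}]'
python3 -m creep '[{"dx":0,"dy":0,"dz":-1,"wx":0,"wy":0,"wz":0},{"dx":0,"dy":0,"dz":-4,"wx":0,"wy":0,"wz":0},{"dx":0,"dy":0,"dz":-8,"wx":0,"wy":0,"wz":0},{"dx":-5,"dy":0,"dz":-12,"wx":0,"wy":0,"wz":0},{"dx":-10,"dy":0,"dz":-12,"wx":0,"wy":0,"wz":0},{"dx":-15,"dy":0,"dz":-12,"wx":0,"wy":0,"wz":0},{"dx":-20,"dy":0,"dz":-12,"wx":0,"wy":0,"wz":0},{"dx":-24,"dy":0,"dz":-12,"wx":0,"wy":0,"wz":0}]'
python3 - <<'E'
from h import *
p=capture("top");W=world(p);T=to_tray(W)*1000
for a,b in((54,58),(58,64),(64,75),(75,90),(90,105),(105,118)):
    m=(abs(T[...,0])<90)&(T[...,1]>a)&(T[...,1]<b);print(a,b,m.sum(),np.percentile(T[m][:,2],[5,50,95]).round(1))
m=(abs(T[...,0])<90)&(T[...,1]>0)&(T[...,1]<45);print("deck",np.median(T[m][:,2]).round(1))
for n in("red_stopper","beaker","needles"):
    for q in masks_of(n,p)[:3]: print(n,np.median(W[q["region"]],0).round(3))
p=capture("scene");cv2.imwrite("pics/s6.png",cv2.resize(p["img"][130:320,150:380],None,fx=3.1,fy=3.1,interpolation=cv2.INTER_CUBIC))
E
```

```text
t: 25.3
ee_pos: [0.5028, -0.1757, 0.0602]
eef_rot: [0.699, 0.716, -0.0, 0.0]
contact_force: [-5.6, 1.9, 14.8]
opening: 0.068
finger_force: 7.5
t: 26.3
ee_pos: [0.5082, -0.4179, 0.1792]
eef_rot: [0.699, 0.715, -0.0, 0.0]
contact_force: [0.9, -0.0, 0.4]
opening: 0.069
finger_force: 0.0
54 58 159 [32.7 37.7 40.4]
58 64 210 [33.1 35.8 38. ]
64 75 404 [33.  35.7 38.3]
75 90 543 [32.9 35.5 38.2]
90 105 544 [33.2 35.6 37.9]
105 118 477 [33.  35.6 38. ]
deck 32.6
red_stopper [ 0.692 -0.145  0.036]
red_stopper [ 0.576 -0.298  0.06 ]
beaker [ 0.429 -0.014  0.022]
```

View pics/s6.png

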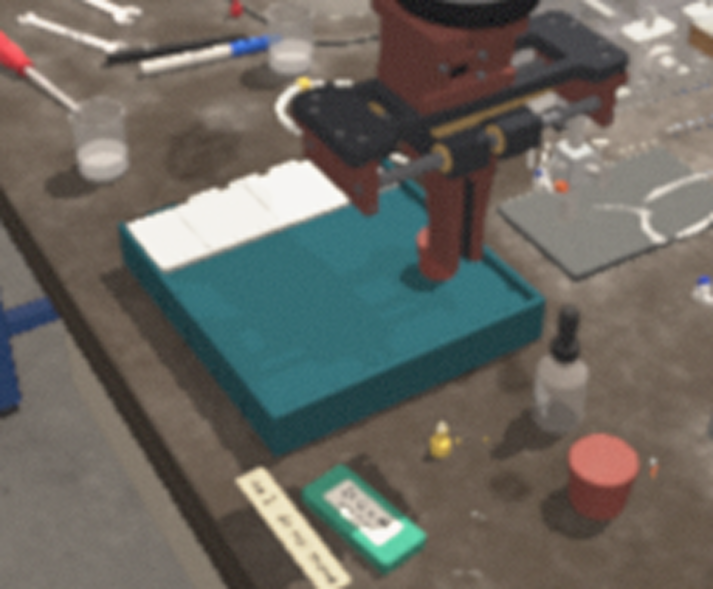

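The cover lies level, from crop (125,235) to (345,200), with a flat z of 35.6 mm and its bead at about 38 mm, so it is shut. Everything else is in place and the arm is clear, so I'm handing in.

```bash
python3 -c "
from workcell import bot
print(bot.sign_off())"
```

```text
the job is handed in; nothing more can be done
None
```

I swept all five stir bars into the trough, pressed the cover shut over them, left the red stopper and the bench things where they stood, and handed the job in (about 26 s on the robot's clock; no verdict came back).

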